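# Clamp the mended notebook in the desktop book press

### The job

The dark blue notebook on the wooden board of the desktop book press has a freshly mended spine: slide it fully home into the press corner, square against both the back stop and the left-hand side fence. Then swing the red-balled handle round clockwise, seen from above, until it clicks past its detent and rests at its end stop pointing straight out of the front of the press, so that the plate clamps the notebook. Leave the cup, stapler and glue stick where they are.

Things in the scene. Friction and masses are not known exactly. Their poses are not given: they have to be found in the camera images.
- press: Book press fixed on the worktop. Origin on the worktop; x points from its open front to its back, y to its left, z up. Its light wood board is 10 mm thick, from x = -130 to +130 and y = -165 to +135 mm. Aluminium back stop, 14 mm high above the board, face at x = +95 mm. Aluminium side fence on the left, running front to back, 10 mm high above the board, face at y = +115 mm.
- home_corner (a point): The corner, on top of the board, where the faces of the back stop and of the side fence meet: the notebook's far left corner belongs here. Axes as the press.
- beam_top (a point): Middle of the top of the grey beam that crosses over the board on two posts (12 mm thick, at press y = +122 and -141 mm). The beam spans press x = 48 to 82, y = -147 to +128 and z = 44 to 58 mm; guide rods reach z = 61 and the detent's plunger block z = 72 mm. In front of it is open space. The orange plunger left of the block moves 4 mm out and back at the click.
- notebook: Dark blue bound notebook, loose and flat on the board, 206 by 135 by 15 mm (solid 204 x 136 x 14), 0.2 to 0.4 kg; slides at 2 to 6 N. Origin: centre of its underside, own x along the length. Its length lies across the press (its x near press +y), up to 0.11 rad askew, 4 to 8 cm short of the stop and 1 to 4 cm off the fence. Fully home its origin is at x = +27, y = +13 mm in the press frame.
- pressure_plate: Steel plate with rubber face, 32 by 215 mm, hung under the beam. The face is 24 mm above the board with the handle open (10 mm above the notebook) and sinks 8.3 mm per rad of handle, touching the notebook near 1.2 rad; it is sprung and presses with 9 to 13 N when locked. Its origin is no point of use.
- handle_axis (a point): Point on the vertical turning axis of the handle, 65 mm behind and 60 mm right of the press origin, at mid-height of the handle bar, 69 mm above the worktop. Axes as the press. Beyond the press a wall shelf hangs 0.41 m above the worktop (its near left corner at world x = 0.71, y = 0.01, its edge running away to the right): keep the arm clear of it.
- handle_ball (a point): Centre of the red ball (24 mm diameter) at the handle's end, 120 mm from the turning axis, 70 mm above the worktop. The dark steel bar from hub to ball is 14 mm thick (62 to 76 mm above the worktop); a cam disc of 60 mm diameter lies under the hub, which is 34 mm in diameter and reaches 83 mm above the worktop.
- handle (a joint): Handle angle, rad: 0 = pointing to the press's right (-y), growing clockwise from above; 1.571 = end stop, pointing straight to the front (-x). It turns easily and stays put below 1.05; from there a detent resists with up to 0.8 N m (8 N near the ball) until about 1.35, past which it snaps by itself to the end stop and stays; let go before that it springs back or stays unlocked.
- cup: White tea cup with coffee on the saucer at the right, 86 by 111 by 56 mm; bystander. Origin in its underside.
- stapler: Teal and black stapler, 36 by 138 by 40 mm, right of the press; bystander. Origin at the centre of its underside.
- glue_stick: Red and white glue stick, 26 mm in diameter, 90 mm high, standing behind the press on the right; bystander. Origin at the centre of its underside.

How it is judged:
By the outcome, as a careful person would: the job done as asked, in the order asked, and still so for the second after the job is handed in, with the robot touching nothing.
It also fails if it takes over 72 s, if anything falls off the work surface, if the arm or the gripper's body presses on something with over 40 N, if the wrist force passes 120 N, or if a joint passes its speed limit or range.

### The arm

A 6-joint arm with a two-finger parallel gripper is mounted at the origin on a cart in front of the work surface, level with it; the furniture and walls round the work are solid. World frame = base frame: x ahead of the robot, y to its left, z up, the work surface at z = 0. Lengths are in mm, angles in rad, forces in N, time in s.
With the tool pointing down it reaches from about 400 to 925 mm from the base axis. Payload 12.5 kg.
Tool frame: the origin (TCP) lies at the centre of the arm's flange, where the gripper is bolted on; the fingertips stand 190 mm ahead of it and the grasp point (between the pads) lies 171 mm ahead of it; z points along the fingers, y is the line along which they close (so a half turn about z gives the same grasp; the last joint's range is limited). The gripper opens to 95 mm and grips with 3 to 60 N. Pads are 20 mm wide; open, the fingers measure 119 mm over their backs; the gripper's body (75 mm by 180 mm) begins 59 mm behind the grasp point.
Start: joints at [1.179, 0.491, 1.559, -0, 1.092, -0.106], TCP at [176.179, 599.655, 404.761] pointing down, gripper open.
Joint ranges: [-3.1, 3.1], [-0.84, 2.19], [0.05, 2.79], [-1.13, 4.28], [0.06, 2.93], [-2.69, 2.69]. Speed limits (rad/s): [2.22, 2.22, 2.79, 3.14, 3.14, 3.14].

### API

Orientations are given as [roll, pitch, yaw] about the fixed x, y, z axes, in that order (R = Rz(yaw) Ry(pitch) Rx(roll)).
In Python, from cell import env, read_camera, search_frame, cut_out gives the robot as it stands. The module is installed in compiled form; this text tells all that it offers.
- The arm moves only by the tool move_arm, never from a script. Its argument "commands" is a list of rows, each a list of 3 entries, a list of its own where there are three numbers: the shift along the world's x, y, z normalised to -1 to 1, where 1 is 0.03 m, then the turn about the world's z normalised to -1 to 1, where 1 is 0.08 rad, then the opening, from -1 (shut) to 1 (fully open), so that 0 is half open. A call has 1 to 20 rows; each row shifts and turns the commanded pose from where the row before left it; what a row does not reach is not made up. A row lasts 1/12 s, in which the tool goes at most 41.7 mm and 7.16 degrees, less where a joint would pass 70% of its speed; a pose out of reach is approached as far as the arm can. A call with a number of a shift or a turn outside -1 to 1 is refused whole. A call with a gripper value outside its range is refused whole. The fingers move at their own pace and stop on an object; the grip force is fixed at half the most. Time passes only in rows, so rows that do not move let the fingers close. It gives the time, the measured TCP pose, the force, the opening and the grip force at its end, in the units of the state.
- env.state(): the state, without advancing time (a new reading comes with each control period).
- read_camera(name): name is "scene" or "top" or "wrist"; returns a dict with "image" (400x640x3 uint8, red, green, blue), "fx", "fy", "cx", "cy" (pixels), "D" ([k1, k2, p1, p2, k3] as OpenCV has them; the pictures are not rectified), "rvec" (rotation vector, rad) and "tvec" (3), from world to camera coordinates, as OpenCV has them. Camera axes: x right, y down, z forward; pixel columns grow to the right and rows downward; lengths in mm; the calibration is good to about 2 mm. A picture is of the moment at which its call begins. There is no depth.
- env.job_done(): hands the job in; it is judged then, once.
Trained networks look in a picture, given as the dict that the camera call returned (one of the last four; its "shot" number tells which), for a name from the list of things; names that differ only in an ending like _2 or _b are one class to them, and where a whole thing is asked for, a point or a joint stands for the part that bears it (a point fixed in the world has none). Each returns a list of dicts, best first, with "confidence" (0 to 1); they miss things now and then, are a little off and sometimes report something else, mostly with a low value. They report only what shows in the picture. A call takes as long as a camera call.
- search_frame(thing, picture): "at" ([column, row] in pixels, amid what is visible of it).
- cut_out(thing, picture): "region" (400x640 bool, what is visible of it) and "at" ([column, row] in pixels, amid what is visible of it).
The state is a dict: "t": time; "joints": joint angles; "qvel": joint speeds; "tau": joint torques, N m; "eef_pos": TCP position; "tcp_rot": TCP orientation; "ft_force": force on the tool from outside, world axes, zero at the start; "moment": the same for the moment, N m; "opening": opening from 0.0 (shut) to 1.0 (fully open); "grip_force": force on a finger pad.
Only numpy, scipy, OpenCV 4.12 (cv2) and the standard library are available. Lean on these libraries where they do the work, as an engineer would, in place of code of your own. Each camera call takes 0.05 s, during which the arm holds its last target. There are 200 camera calls.

## Working session

There is one attempt and no reset: what is moved stays moved. The work goes in short steps, Python scripts to look and compute and a tool call to move; the robot and the scene stay as the last step left them, time stands still between calls to the robot, and variables do not carry over. Pictures are saved under pics/ and viewed, at most 10 in all, crops included, and the job is handed in when it is done.

Besides the shell and the picture viewer there is one more tool, called after ">>>" by a JSON object that holds its "name" and its "arguments". move_arm: Moves the arm, as the interface text tells. Its arguments: {"type":"object","properties":{"commands":{"type":"array","items":{"type":"array"}}},"required":["commands"]}

```bash
mkdir -p pics; cat > h.py <<'E'
import numpy as np, cv2
from cell import env, read_camera, search_frame, cut_out
def ray(p,uv):
    K=np.array([[p['fx'],0,p['cx']],[0,p['fy'],p['cy']],[0,0,1.]])
    n=cv2.undistortPoints(np.array([[uv]],float),K,np.array(p['D'],float))[0,0]
    R=cv2.Rodrigues(np.array(p['rvec'],float))[0]; t=np.array(p['tvec'],float).ravel()
    return -R.T@t, R.T@np.array([n[0],n[1],1])
def atz(p,uv,z):
    c,d=ray(p,uv); return c+d*(z-c[2])/d[2]
def proj(p,X):
    K=np.array([[p['fx'],0,p['cx']],[0,p['fy'],p['cy']],[0,0,1.]])
    return cv2.projectPoints(np.array(X,float).reshape(-1,3),np.array(p['rvec'],float),np.array(p['tvec'],float),K,np.array(p['D'],float))[0][:,0]
def save(p,n): cv2.imwrite('pics/'+n,p['image'][:,:,::-1])
E
python3 - <<'E'
from h import *
for n in ['top','scene']:
    p=read_camera(n); save(p,n+'0.png'); c,_=ray(p,[320,200]); print(n,c.round())
    for t,z in [('notebook',24),('handle_ball',70),('press',10),('pressure_plate',40),('cup',40),('stapler',30),('glue_stick',80),('handle',69)]:
        for d in search_frame(t,p)[:1]: print(t,d['confidence'],np.round(d['at']),atz(p,d['at'],z).round())
print(env.state())
E
```

```text
top [ 506. -180. 1229.]
notebook 0.61 [253. 245.] [528. -16.  24.]
handle_ball 0.81 [283. 218.] [595. -92.  70.]
press 0.71 [265. 221.] [590. -42.  10.]
cup 0.65 [431. 267.] [ 480. -461.   40.]
stapler 0.67 [264. 224.] [582. -41.  30.]
glue_stick 0.6 [361. 159.] [ 742. -282.   80.]
scene [-108. -637.  724.]
notebook 0.76 [266. 217.] [514. -41.  24.]
handle_ball 0.81 [305. 198.] [ 587. -116.   70.]
press 0.68 [288. 205.] [597. -47.  10.]
pressure_plate 0.63 [300. 203.] [592. -93.  40.]
cup 0.84 [411. 286.] [ 488. -454.   40.]
stapler 0.75 [442. 246.] [ 649. -462.   30.]
glue_stick 0.53 [394. 194.] [ 711. -304.   80.]
handle 0.57 [301. 194.] [593. -97.  69.]
{'t': 0.9, 'joints': array([ 1.17942093e+00,  4.90891302e-01,  1.55887712e+00,  1.38714328e-05,
        1.09168188e+00, -1.05594658e-01]), 'qvel': array([ 0.00173454,  0.00022433, -0.00011876, -0.0007648 ,  0.00173581,
        0.00017995]), 'tau': array([-1.84183264e-04, -6.12446451e+01, -2.58428407e+01,  6.93015056e-02,
        4.43915371e-02, -2.46369547e-05]), 'eef_pos': array([176.16823732, 599.66504761, 404.77423792]), 'tcp_rot': array([3.14144980e+00, 2.76151425e-06, 2.85580552e+00]), 'ft_force': array([-0.06470585,  0.5877493 ,  0.09606484]), 'moment': array([-0.00734329,  0.02185499, -0.02454423]), 'grip_force': 0.0, 'opening': 1.0031152244933068}
```

```bash
python3 - <<'E'
import cv2
a=cv2.imread('pics/top0.png'); cv2.imwrite('pics/t0c.png',cv2.resize(a[130:310,160:400],None,fx=3.3,fy=3.3,interpolation=cv2.INTER_CUBIC)[:600,:800])
a=cv2.imread('pics/scene0.png'); cv2.imwrite('pics/s0c.png',cv2.resize(a[110:310,190:456],None,fx=3,fy=3,interpolation=cv2.INTER_CUBIC))
E
```

```text
(no output)
```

View pics/t0c.png

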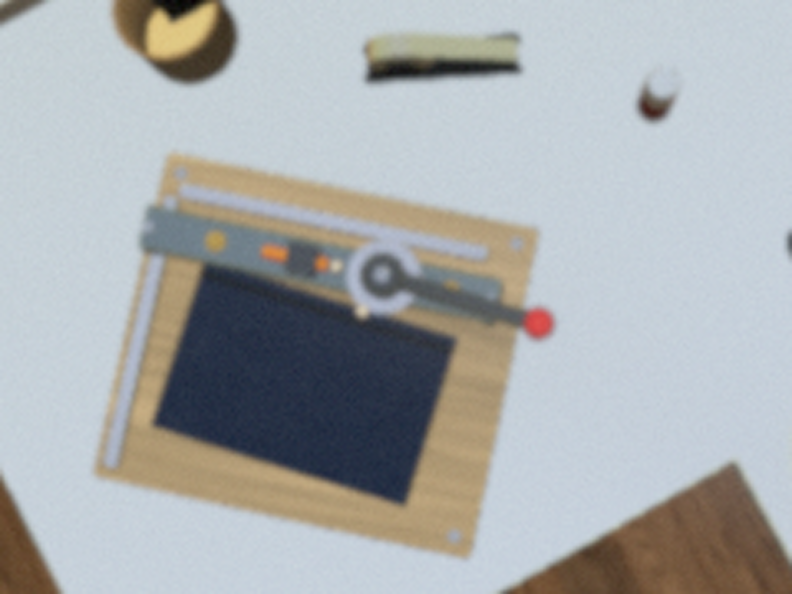

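View pics/s0c.png

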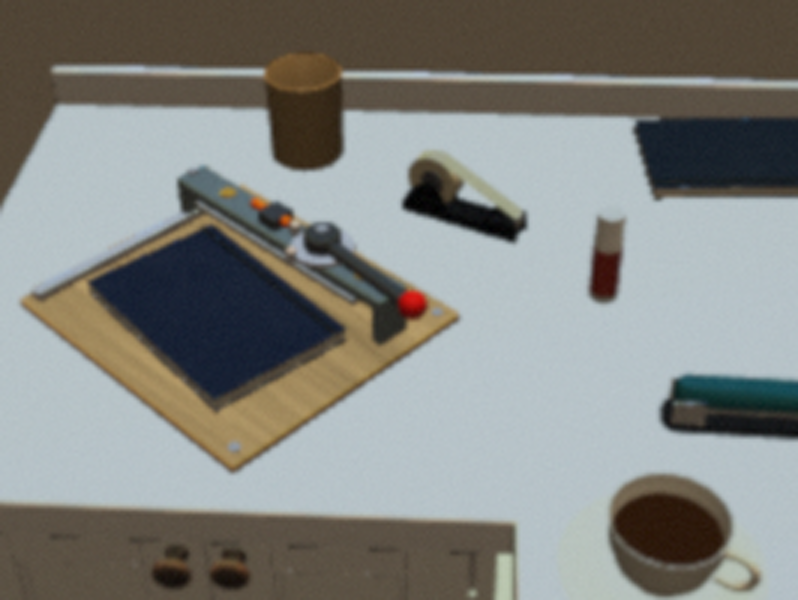

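Top crop (scale 3.3, offset 160,130): the board corners are at (168,153), (538,230), (468,556) and (96,474). The notebook corners are at (155,425), (405,503), (455,340) and roughly (205,265), with the last partly under the beam. The ball is at (539,323). In the scene crop the handle points to the press's right.

```bash
cat >> h.py <<'E'
from scipy.optimize import least_squares
def Rz(a): return np.array([[np.cos(a),-np.sin(a)],[np.sin(a),np.cos(a)]])
def world(P,xyz):
    xyz=np.atleast_2d(xyz).astype(float); return np.c_[xyz[:,:2]@Rz(P[2]).T+P[:2],xyz[:,2]]
E
python3 - <<'E'
from h import *
t=read_camera('top'); s=read_camera('scene')
T=lambda a:np.array(a)/3.3+[160,130]
S=lambda a:np.array(a)/3+[190,110]
B=[[130,135,10],[130,-165,10],[-130,-165,10],[-130,135,10]]
bt=T([[168,153],[538,230],[468,556],[96,474]])
bs=S([[459,317],[233,469],[22,300]])
f=lambda P:np.r_[(proj(t,world(P,B))-bt).ravel()]
g=lambda P:np.r_[(proj(s,world(P,B[1:]))-bs).ravel()]
for nm,fn in [('top',f),('scene',g),('both',lambda P:np.r_[f(P),g(P)])]:
    r=least_squares(fn,[590,-40,-.2]); print(nm,r.x.round(3),np.abs(r.fun).max().round(2)); P=r.x
# ball check
for p in (t,s):
    at=search_frame('handle_ball',p)[0]['at']; print('ball px',np.round(at,1),proj(p,world(P,[65,-180,70])).round(1))
# notebook
N=[[-102,68,24],[-102,-68,24],[102,-68,24]]  # own frame left... own x ~ press +y
def nb(q): # q: x,y,angle in press
    loc=np.array([[-68,102],[-68,-102],[68,-102]])@Rz(q[2]).T+q[:2]
    return world(P,np.c_[loc,[24]*3])
nt=T([[155,425],[405,503],[455,340]]); ns=S([[90,284],[215,401],[343,331]])
for nm,fn in [('top',lambda q:(proj(t,nb(q))-nt).ravel()),('scene',lambda q:(proj(s,nb(q))-ns).ravel())]:
    r=least_squares(fn,[-20,0,0]); print('nb',nm,r.x.round(3),np.abs(r.fun).max().round(2))
np.save('P.npy',P)
E
```

```text
top [ 5.52788e+02 -4.97000e+00 -1.92000e-01] 1.04
scene [ 5.50104e+02 -1.06700e+01 -2.00000e-01] 1.49
both [ 5.52218e+02 -6.61400e+00 -1.93000e-01] 1.98
ball px [280.6 216.4] [[325.1 223.9]]
ball px [303.1 197.1] [[330.7 209.4]]
nb top [-23.202 -11.606  -0.093] 1.28
nb scene [-25.364 -17.045  -0.099] 1.79
```

>>> {"name": "move_arm", "arguments": {"commands": [[[0.42,-1,0],0.06,1],[[0.42,-1,0],0.06,1],[[0.42,-1,0],0.06,1],[[0.42,-1,0],0.06,1],[[0.42,-1,0],0.06,1],[[0.42,-1,0],0.06,1],[[0.42,-1,0],0.06,1],[[0.42,-1,0],0.06,1],[[0.42,-1,0],0.06,1],[[0.42,-1,0],0.06,1],[[0.42,-1,0],0.06,1],[[0.42,-1,0],0.06,1],[[0.42,-1,0],0.06,1],[[0.42,-1,0],0.06,1],[[0.42,-1,0],0.06,1],[[0.42,-1,0],0.06,1],[[0.42,-1,0],0.06,1],[[0.42,-1,0],0.06,1],[[0.42,-0.9,0],0.06,1],[[0,0,0],0,1]]}}

```text
t: 2.77
eef_pos: [417.3, 29.3, 404.9]
tcp_rot: [-3.141, 0.002, 2.944]
ft_force: [-0.8, 1.2, -0.7]
opening: 1.003
grip_force: 0.0
```

```bash
python3 - <<'E'
from h import *
p=read_camera('wrist'); save(p,'w1.png'); s=env.state(); print(s['eef_pos'],s['tcp_rot'],ray(p,[320,200])[0])
P=np.load('P.npy')
print(proj(p,world(P,[[130,135,10],[130,-165,10],[-130,-165,10],[-130,135,10],[65,-60,83],[65,-180,70]])).round())
E
```

```text
[416.35273144  30.80385791 404.75950426] [3.14154431e+00 4.51778592e-04 2.94337996e+00] [349.23121163  44.1728872  385.73372461]
[[413. 363.]
 [209. 363.]
 [187. 191.]
 [427. 190.]
 [269. 364.]
 [174. 356.]]
```

View pics/w1.png

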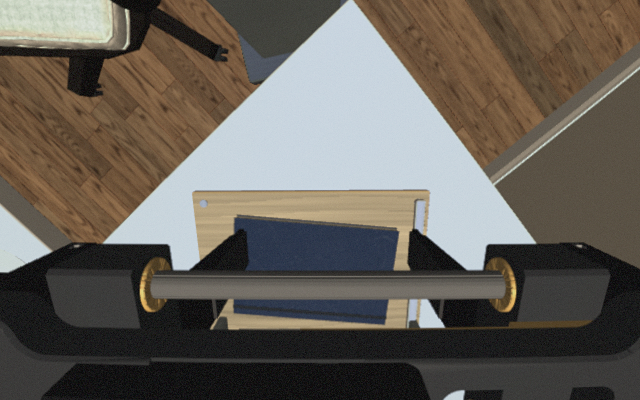

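Wrist view: the board's front corners are at (194,191) and (429,191), and the notebook's front edge runs from (237,216) to (397,229). I'll refit on the top and wrist views.

```bash
python3 - <<'E'
from h import *
t=read_camera('top'); w=read_camera('wrist')
T=lambda a:np.array(a)/3.3+[160,130]
B=[[130,135,10],[130,-165,10],[-130,-165,10],[-130,135,10]]
bt=T([[168,153],[538,230],[468,556],[96,474]]); bw=np.array([[193.5,191],[429,191]])
fn=lambda P:np.r_[(proj(t,world(P,B))-bt).ravel(),(proj(w,world(P,B[2:]))-bw).ravel()*.5]
r=least_squares(fn,[550,-5,-.2]);P=r.x;print(P.round(3),r.fun.round(1))
for c,u in zip(['R','L'],bw): print(c,atz(w,u,10).round(1),world(P,B[2 if c=='R' else 3]).round(1))
def topress(X): return (X[:2]-P[:2])@Rz(P[2])
for u in [(237,216),(397,229)]: print('nb',topress(atz(w,u,24)).round(1))
for u in [(155,425),(405,503),(455,340)]: print('nbtop',topress(atz(t,T(u),24)).round(1))
print('ball',topress(atz(t,T((539,323)),70)).round(1))
np.save('P.npy',P)
E
```

```text
[ 5.52513e+02 -3.00800e+00 -1.97000e-01] [-0.7 -0.8 -0.1 -0.1 -0.4  1.2 -2.   0.1 -2.4  0.7 -0.4  0.7]
R [ 392.1 -132.8   10. ] [[ 392.7 -139.3   10. ]]
L [450.  156.2  10. ] [[451.5 154.9  10. ]]
nb [-103.4 -102. ]
nb [-86.5  95.3]
nbtop [-80.5  90. ]
nbtop [ -96.8 -110.4]
nbtop [  32.2 -121.1]
ball [  55.7 -181.2]
```

>>> {"name": "move_arm", "arguments": {"commands": [[[0.05,-0.06,-0.8],0,1],[[0.05,-0.06,-0.8],0,1],[[0.05,-0.06,-0.8],0,1],[[0.05,-0.06,-0.8],0,1],[[0.05,-0.06,-0.8],0,1],[[0.05,-0.06,-0.8],0,1],[[0.05,-0.06,-0.8],0,1],[[0.05,-0.06,-0.8],0,1],[[0,0,-0.25],0,1],[[0,0,0],0,1],[[0,0,0],0,1]]}}

```text
t: 3.83
eef_pos: [427.5, 18.9, 205.7]
tcp_rot: [3.142, -0.001, 2.948]
ft_force: [0.7, -0.1, 0.3]
opening: 1.001
grip_force: 0.0
```

>>> {"name": "move_arm", "arguments": {"commands": [[[0.163,-0.033,0],0,1],[[0.163,-0.033,0],0,1],[[0.163,-0.033,0],0,1],[[0.163,-0.033,0],0,1],[[0.163,-0.033,0],0,1],[[0.163,-0.033,0],0,1],[[0.163,-0.033,0],0,1],[[0.163,-0.033,0],0,1],[[0.163,-0.033,0],0,1],[[0.163,-0.033,0],0,1],[[0.163,-0.033,0],0,1],[[0.163,-0.033,0],0,1],[[0.163,-0.033,0],0,1],[[0,0,0],0,1]]}}

```text
t: 5.0
eef_pos: [492.3, 5.2, 205.3]
tcp_rot: [3.141, 0.002, 2.947]
ft_force: [0.7, 0.1, 0.5]
opening: 1.001
grip_force: 0.0
```

>>> {"name": "move_arm", "arguments": {"commands": [[[0.066,-0.013,0],0,1],[[0.066,-0.013,0],0,1],[[0.066,-0.013,0],0,1]]}}

```text
t: 5.25
eef_pos: [497.0, 4.2, 205.2]
tcp_rot: [3.142, -0.001, 2.947]
ft_force: [-2.2, 0.3, -0.4]
opening: 0.998
grip_force: 1.1
```

```bash
python3 - <<'E'
from h import *
p=read_camera('top'); s=read_camera('scene')
a=cv2.resize(p['image'][150:290,190:350],None,fx=3.7,fy=3.7,interpolation=cv2.INTER_CUBIC)[:,:590]
b=cv2.resize(s['image'][150:262,190:346],None,fx=3.7,fy=3.7,interpolation=cv2.INTER_CUBIC)
cv2.imwrite('pics/c2.png',np.vstack([cv2.resize(a,(400,350)),cv2.resize(b,(400,250))])[:,:,::-1] if 0 else np.hstack([cv2.resize(a,(400,350)),cv2.resize(b,(400,350))])[:,:,::-1])
E
```

```text
(no output)
```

View pics/c2.png

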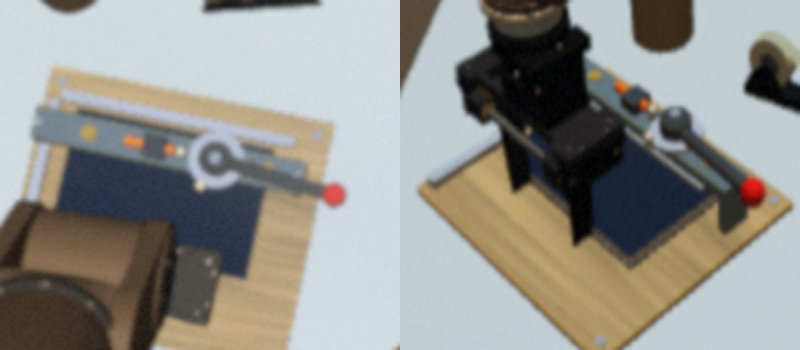

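The notebook slid ahead of both fingers and lies square to them, short of the stop. I'll carry on gently until the force rises.

>>> {"name": "move_arm", "arguments": {"commands": [[[0.05,-0.01,0],0,1],[[0.05,-0.01,0],0,1],[[0.05,-0.01,0],0,1]]}}

```text
t: 5.6
eef_pos: [501.7, 3.3, 205.3]
tcp_rot: [3.142, -0.0, 2.947]
ft_force: [-3.7, -0.3, 1.5]
opening: 1.0
grip_force: 2.1
```

>>> {"name": "move_arm", "arguments": {"commands": [[[0.05,-0.01,0],0,1]]}}

```text
t: 5.68
eef_pos: [502.4, 3.1, 205.2]
tcp_rot: [-3.141, -0.003, 2.947]
ft_force: [-12.9, 2.7, 10.4]
opening: 0.999
grip_force: 6.4
```

Contact with the stop at press x = -50.6, against -51 expected. Now I'll go round to the right side.

>>> {"name": "move_arm", "arguments": {"commands": [[[-0.26,0.05,0],0,1],[[-0.1,0,0.5],0,1],[[0,0,1],0,0],[[0,0,1],0,0]]}}

```text
t: 6.02
eef_pos: [492.1, 4.5, 280.6]
tcp_rot: [-3.142, -0.001, 2.947]
ft_force: [0.6, -0.2, 0.8]
opening: 0.912
grip_force: 0.0
```

>>> {"name": "move_arm", "arguments": {"commands": [[[0.05,-0.25,0],-0.98,0],[[0.05,-0.25,0],-0.98,0],[[0.05,-0.25,0],-0.98,0],[[0.05,-0.25,0],-0.98,0],[[0.05,-0.25,0],-0.98,0],[[0.05,-0.25,0],-0.98,0],[[0.05,-0.25,0],-0.98,0],[[0.05,-0.25,0],-0.98,0],[[0.05,-0.25,0],-0.98,0],[[0.05,-0.25,0],-0.98,0],[[0.05,-0.25,0],-0.98,0],[[0.05,-0.25,0],-0.98,0],[[0.05,-0.25,0],-0.98,0],[[0.05,-0.25,0],-0.98,0],[[0.05,-0.25,0],-0.98,0],[[0.05,-0.25,0],-0.98,0],[[0.05,-0.25,0],-0.98,0],[[0.05,-0.25,0],-0.98,0],[[0.05,-0.25,0],-0.98,0],[[0.05,-0.25,0],-0.98,0]]}}

```text
t: 7.68
eef_pos: [522.4, -145.9, 280.3]
tcp_rot: [3.14, 0.0, 1.375]
ft_force: [0.9, -0.3, 0.3]
opening: 0.5
grip_force: 0.0
```

>>> {"name": "move_arm", "arguments": {"commands": [[[0,0,0],0,0],[[0,0,0],0,0],[[0,0,0],0,0]]}}

```text
t: 7.93
eef_pos: [522.2, -145.2, 280.2]
tcp_rot: [3.141, 0.0, 1.382]
ft_force: [0.5, -0.1, 0.6]
opening: 0.504
grip_force: 0.0
```

```bash
python3 - <<'E'
from h import *
p=read_camera('wrist'); s=read_camera('top')
cv2.imwrite('pics/c3.png',np.hstack([cv2.resize(p['image'],(400,250)),cv2.resize(s['image'][140:300,180:436],(400,250))])[:,:,::-1])
P=np.load('P.npy'); X=env.state()['eef_pos']; print((X[:2]-P[:2])@Rz(P[2]),env.state()['opening'])
E
```

```text
[  -1.85438929 -145.26681094] 0.4993223432423535
```

View pics/c3.png

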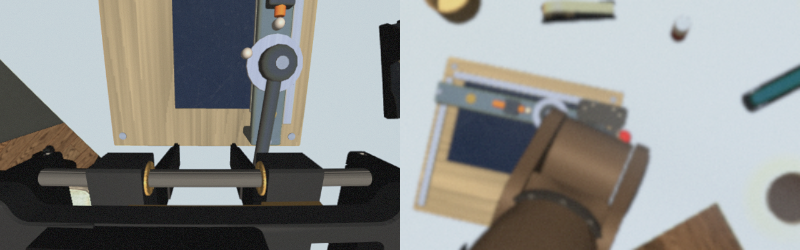

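Right edge clear ahead of the fingers (left crop, row 107). Descend and push to the fence.

>>> {"name": "move_arm", "arguments": {"commands": [[[0,0,-0.8],0,0],[[0,0,-0.8],0,0],[[0,0,-0.8],0,0],[[0,0,-0.1],0,0],[[0,0,0],0,0],[[0.033,0.163,0],0,0],[[0.033,0.163,0],0,0],[[0.033,0.163,0],0,0],[[0.033,0.163,0],0,0],[[0.033,0.163,0],0,0],[[0.033,0.163,0],0,0],[[0.033,0.163,0],0,0],[[0.02,0.1,0],0,0]]}}

```text
t: 9.12
eef_pos: [530.0, -107.8, 205.5]
tcp_rot: [3.141, 0.0, 1.379]
ft_force: [-0.8, -3.6, 3.4]
opening: 0.5
grip_force: 1.8
```

>>> {"name": "move_arm", "arguments": {"commands": [[[0.01,0.05,0],0,0],[[0.01,0.05,0],0,0]]}}

```text
t: 9.28
eef_pos: [530.5, -105.2, 205.4]
tcp_rot: [3.141, 0.0, 1.379]
ft_force: [-1.5, -3.3, 3.2]
opening: 0.501
grip_force: 1.8
```

>>> {"name": "move_arm", "arguments": {"commands": [[[0.01,0.05,0],0,0],[[0.01,0.05,0],0,0],[[0.01,0.05,0],0,0]]}}

```text
t: 9.53
eef_pos: [531.3, -102.5, 205.3]
tcp_rot: [3.141, 0.003, 1.38]
ft_force: [-9.7, -38.2, 2.5]
opening: 0.502
grip_force: 19.4
```

>>> {"name": "move_arm", "arguments": {"commands": [[[0.008,0.04,0],0,0]]}}

```text
t: 9.62
eef_pos: [531.4, -102.2, 205.3]
tcp_rot: [3.141, 0.004, 1.38]
ft_force: [-11.2, -45.3, 2.7]
opening: 0.497
grip_force: 23.2
```

Fence reached. Back off and do the final squaring push from the front.

>>> {"name": "move_arm", "arguments": {"commands": [[[-0.05,-0.27,0],0,0],[[0,0,0.8],0,0],[[0,0,0.8],0,0],[[0,0,0.8],0,1]]}}

```text
t: 9.95
eef_pos: [529.8, -107.6, 277.5]
tcp_rot: [-3.139, -0.001, 1.378]
ft_force: [-0.1, -0.5, 0.1]
opening: 0.535
grip_force: 0.0
```

>>> {"name": "move_arm", "arguments": {"commands": [[[-0.073,0.22,0],0.98,1],[[-0.073,0.22,0],0.98,1],[[-0.073,0.22,0],0.98,1],[[-0.073,0.22,0],0.98,1],[[-0.073,0.22,0],0.98,1],[[-0.073,0.22,0],0.98,1],[[-0.073,0.22,0],0.98,1],[[-0.073,0.22,0],0.98,1],[[-0.073,0.22,0],0.98,1],[[-0.073,0.22,0],0.98,1],[[-0.073,0.22,0],0.98,1],[[-0.073,0.22,0],0.98,1],[[-0.073,0.22,0],0.98,1],[[-0.073,0.22,0],0.98,1],[[-0.073,0.22,0],0.98,1],[[-0.073,0.22,0],0.98,1],[[-0.073,0.22,0],0.98,1],[[-0.073,0.22,0],0.98,1],[[-0.073,0.22,0],0.98,1],[[-0.073,0.22,0],0.98,1]]}}

```text
t: 11.62
eef_pos: [485.9, 24.9, 276.9]
tcp_rot: [3.141, -0.001, 2.951]
ft_force: [-0.2, -0.3, -0.5]
opening: 1.001
grip_force: 0.0
```

>>> {"name": "move_arm", "arguments": {"commands": [[[0,0,0],0,1],[[0,0,0],0,1],[[0,0,0],0,1]]}}

```text
t: 11.87
eef_pos: [486.3, 24.2, 277.1]
tcp_rot: [3.141, -0.0, 2.945]
ft_force: [0.3, 0.2, -0.6]
opening: 0.999
grip_force: 0.0
```

>>> {"name": "move_arm", "arguments": {"commands": [[[0,0,-0.8],0,1],[[0,0,-0.8],0,1],[[0,0,-0.78],0,1],[[0,0,0],0,1],[[0.131,-0.026,0],0,1],[[0.131,-0.026,0],0,1],[[0.131,-0.026,0],0,1],[[0.1,-0.02,0],0,1]]}}

```text
t: 12.53
eef_pos: [501.9, 21.2, 207.1]
tcp_rot: [3.141, 0.002, 2.947]
ft_force: [-0.3, -0.5, 0.2]
opening: 0.997
grip_force: 0.0
```

>>> {"name": "move_arm", "arguments": {"commands": [[[0.05,-0.01,0],0,1],[[0.05,-0.01,0],0,1]]}}

```text
t: 12.7
eef_pos: [504.3, 20.8, 206.5]
tcp_rot: [3.141, 0.001, 2.947]
ft_force: [-0.3, -1.0, -0.5]
opening: 1.001
grip_force: 0.0
```

>>> {"name": "move_arm", "arguments": {"commands": [[[0.05,-0.01,0],0,1]]}}

```text
t: 12.78
eef_pos: [505.3, 20.5, 206.2]
tcp_rot: [-3.142, -0.001, 2.947]
ft_force: [-6.4, 1.9, 5.7]
opening: 1.003
grip_force: 3.3
```

>>> {"name": "move_arm", "arguments": {"commands": [[[0.03,-0.006,0],0,1]]}}

```text
t: 12.87
eef_pos: [505.7, 20.5, 206.0]
tcp_rot: [-3.141, -0.003, 2.947]
ft_force: [-8.1, 1.3, 6.1]
opening: 0.998
grip_force: 4.1
```

>>> {"name": "move_arm", "arguments": {"commands": [[[0.03,-0.006,0],0,1],[[0.02,-0.004,0],0,1]]}}

```text
t: 13.03
eef_pos: [506.4, 20.4, 205.8]
tcp_rot: [-3.141, -0.006, 2.947]
ft_force: [-12.2, 2.7, 11.5]
opening: 0.998
grip_force: 6.5
```

>>> {"name": "move_arm", "arguments": {"commands": [[[-0.27,0.05,0],0,1],[[-0.1,0.02,0],0,1],[[0,0,1],0,0],[[0,0,1],0,-1],[[0,0,1],0,-1],[[0,0,1],0,-1],[[-0.5,0,0.5],0,-1],[[-0.5,0,0],0,-1],[[-0.5,0,0],0,-1],[[-0.5,0,0],0,-1],[[0,0,0],0,-1]]}}

```text
t: 13.95
eef_pos: [434.8, 22.3, 341.0]
tcp_rot: [-3.142, -0.001, 2.947]
ft_force: [0.8, 0.1, 0.0]
opening: 0.431
grip_force: 0.0
```

```bash
python3 - <<'E'
from h import *
p=read_camera('wrist'); s=read_camera('top'); c=read_camera('scene')
save(p,'w4f.png');save(s,'t4f.png');save(c,'s4f.png')
z=lambda im,r0,r1,c0,c1,sz:cv2.resize(im[r0:r1,c0:c1],sz,interpolation=cv2.INTER_CUBIC)
cv2.imwrite('pics/c4.png',np.vstack([np.hstack([z(s['image'],150,290,190,350,(400,350)),z(c['image'],150,290,190,350,(400,350))]),z(p['image'],100,400,0,640,(800,250))])[:,:,::-1])
print(env.state()['eef_pos'])
E
```

```text
[437.52593021  22.05200816 341.07980904]
```

View pics/c4.png

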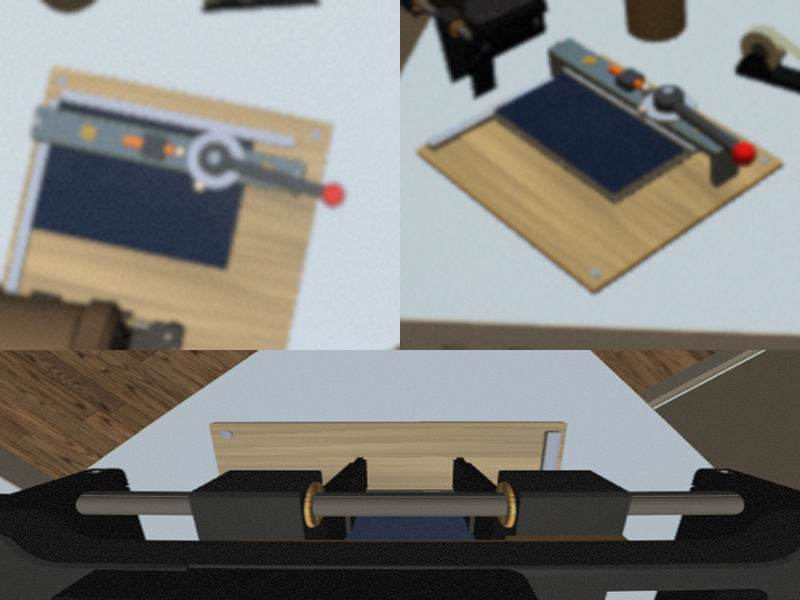

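Notebook is home against stop and fence in both views. Now to the handle: I'll go behind the bar with the fingers shut.

>>> {"name": "move_arm", "arguments": {"commands": [[[0.61,-0.645,-0.1],0,-1],[[0.61,-0.645,-0.1],0,-1],[[0.61,-0.645,-0.1],0,-1],[[0.61,-0.645,-0.1],0,-1],[[0.61,-0.645,-0.1],0,-1],[[0.61,-0.645,-0.1],0,-1],[[0.61,-0.645,-0.1],0,-1],[[0.61,-0.645,-0.1],0,-1],[[0.61,-0.645,-0.1],0,-1],[[0.61,-0.645,-0.1],0,-1],[[0,0,0],0,-1],[[0,0,0],0,-1]]}}

```text
t: 15.1
eef_pos: [620.7, -172.3, 309.7]
tcp_rot: [3.141, -0.001, 2.946]
ft_force: [-0.5, -0.1, -0.7]
opening: 0.004
grip_force: 0.0
```

```bash
python3 - <<'E'
from h import *
p=read_camera('wrist'); c=read_camera('scene'); t=read_camera('top')
z=lambda im,r0,r1,c0,c1,sz:cv2.resize(im[r0:r1,c0:c1],sz,interpolation=cv2.INTER_CUBIC)
cv2.imwrite('pics/c5.png',np.hstack([z(p['image'],0,400,0,640,(480,300)),z(c['image'],130,290,200,370,(320,300))])[:,:,::-1])
P=np.load('P.npy'); X=env.state()['eef_pos']; print(X,(X[:2]-P[:2])@Rz(P[2]))
# red ball blobs
for n,q in (('w',p),('s',c),('t',t)):
    h=cv2.cvtColor(q['image'],cv2.COLOR_RGB2HSV); m=((h[...,0]<8)|(h[...,0]>172))&(h[...,1]>170)&(h[...,2]>120)
    k,l,st,ce=cv2.connectedComponentsWithStats(m.astype(np.uint8))
    for i in range(1,k):
        if st[i,4]>8: print(n,ce[i].round(1),st[i,4],((atz(q,ce[i],70)[:2]-P[:2])@Rz(P[2])).round(1))
E
```

```text
[ 619.63637234 -170.76426243  310.68974145] [  98.70547325 -151.34359587]
w [287.7 163. ] 734 [  56.1 -179.7]
s [327.2 210. ] 48 [  58.8 -178.6]
```

View pics/c5.png

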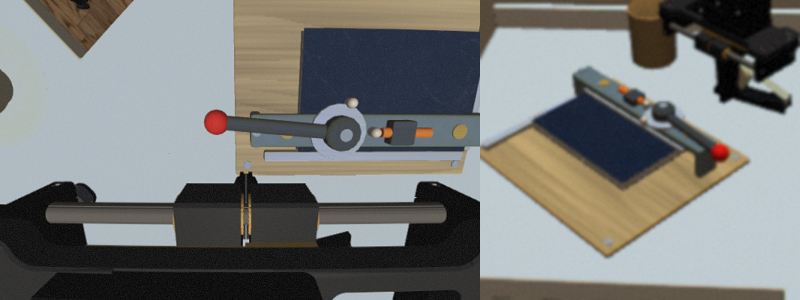

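Ball at press (56, -180), so the handle starts at 0.075 rad, and the finger is behind the bar with about 24 mm clearance.

```bash
python3 - <<'E'
from h import *
P=np.load('P.npy')
def pos(th,d=17,r=92):
    D=np.array([-np.sin(th),-np.cos(th)]);M=np.array([-np.cos(th),np.sin(th)])
    return P[:2]+Rz(P[2])@(np.array([65,-60])+r*D-d*M)
X=env.state()['eef_pos'][:2]
ths=np.r_[0.0,np.arange(0.075,1.53,0.07)]
prev=X
for th in ths:
    q=pos(th); print(th.round(3),q.round(1),((q-prev)/30).round(3).tolist()); prev=q
E
```

```text
0.0 [ 603.1 -168.1] [-0.55, 0.088]
0.075 [ 596.1 -167.8] [-0.234, 0.012]
0.145 [ 589.6 -167. ] [-0.217, 0.027]
0.215 [ 583.2 -165.7] [-0.214, 0.042]
0.285 [ 576.9 -164. ] [-0.211, 0.057]
0.355 [ 570.7 -161.8] [-0.206, 0.072]
0.425 [ 564.7 -159.2] [-0.201, 0.086]
0.495 [ 558.9 -156.3] [-0.194, 0.1]
0.565 [ 553.3 -152.9] [-0.187, 0.113]
0.635 [ 547.9 -149.1] [-0.178, 0.126]
0.705 [ 542.8 -144.9] [-0.169, 0.138]
0.775 [ 538.1 -140.5] [-0.159, 0.15]
0.845 [ 533.6 -135.7] [-0.148, 0.16]
0.915 [ 529.5 -130.5] [-0.137, 0.17]
0.985 [ 525.8 -125.2] [-0.124, 0.179]
1.055 [ 522.4 -119.5] [-0.112, 0.188]
1.125 [ 519.5 -113.7] [-0.098, 0.195]
1.195 [ 517.  -107.6] [-0.084, 0.201]
1.265 [ 514.9 -101.4] [-0.07, 0.207]
1.335 [513.2 -95.1] [-0.055, 0.211]
1.405 [512.  -88.7] [-0.04, 0.214]
1.475 [511.2 -82.2] [-0.025, 0.217]
```

>>> {"name": "move_arm", "arguments": {"commands": [[[0,0,-0.6],0,-1],[[0,0,-0.6],0,-1],[[0,0,-0.6],0,-1],[[0,0,-0.08],0,-1],[[0,0,0],0,-1]]}}

```text
t: 15.67
eef_pos: [619.6, -170.8, 254.0]
tcp_rot: [3.141, -0.002, 2.948]
ft_force: [-0.3, 0.4, -0.1]
opening: 0.002
grip_force: 0.0
```

>>> {"name": "move_arm", "arguments": {"commands": [[[-0.275,0.044,0],0,-1],[[-0.275,0.044,0],0,-1],[[-0.234,0.012,0],-0.9,-1],[[-0.217,0.027,0],-0.875,-1],[[-0.214,0.042,0],-0.875,-1],[[-0.211,0.057,0],-0.875,-1],[[-0.206,0.072,0],-0.875,-1],[[-0.201,0.086,0],-0.875,-1],[[-0.194,0.1,0],-0.875,-1],[[-0.187,0.113,0],-0.875,-1],[[-0.178,0.126,0],-0.875,-1],[[-0.169,0.138,0],-0.875,-1],[[0,0,0],0,-1]]}}

```text
t: 16.75
eef_pos: [541.8, -144.9, 255.6]
tcp_rot: [3.141, 0.001, 2.242]
ft_force: [0.7, 0.5, -0.4]
opening: 0.005
grip_force: 0.0
```

```bash
python3 - <<'E'
from h import *
P=np.load('P.npy')
for n in ('scene','top','wrist'):
    q=read_camera(n); h=cv2.cvtColor(q['image'],cv2.COLOR_RGB2HSV); m=((h[...,0]<8)|(h[...,0]>172))&(h[...,1]>150)&(h[...,2]>100)
    if n=='scene': cv2.imwrite('pics/c6.png',cv2.resize(q['image'][120:300,180:420],(640,480))[:,:,::-1])
    k,l,st,ce=cv2.connectedComponentsWithStats(m.astype(np.uint8))
    for i in range(1,k):
        if st[i,4]>8:
            b=(atz(q,ce[i],70)[:2]-P[:2])@Rz(P[2]); d=b-[65,-60]; print(n,ce[i].round(),st[i,4],b.round(1),np.arctan2(-d[0],-d[1]).round(3),np.hypot(*d).round())
s=env.state(); print(s['eef_pos'],s['ft_force'])
E
```

```text
scene [297. 218.] 69 [ -13.2 -147.2] 0.731 117.0
wrist [277. 215.] 1280 [ -15.8 -148.3] 0.741 120.0
[ 542.88587051 -145.60996789  255.18140502] [-0.43661516  0.17688063  0.01141093]
```

Handle follows: it's at 0.74 rad with the radius right. Continue through the detent.

>>> {"name": "move_arm", "arguments": {"commands": [[[-0.159,0.15,0],-0.875,-1],[[-0.148,0.16,0],-0.875,-1],[[-0.137,0.17,0],-0.875,-1],[[-0.124,0.179,0],-0.875,-1],[[-0.112,0.188,0],-0.875,-1],[[-0.098,0.195,0],-0.875,-1],[[-0.084,0.201,0],-0.875,-1]]}}

```text
t: 17.48
eef_pos: [517.5, -109.5, 255.0]
tcp_rot: [3.14, 0.004, 1.755]
ft_force: [1.5, -12.7, -1.5]
opening: 0.001
grip_force: 5.9
```

>>> {"name": "move_arm", "arguments": {"commands": [[[-0.07,0.207,0],-0.875,-1],[[-0.055,0.211,0],-0.875,-1],[[-0.04,0.214,0],-0.875,-1],[[-0.025,0.217,0],-0.875,-1],[[0,0,0],0,-1],[[0,0,0],0,-1]]}}

```text
t: 17.98
eef_pos: [511.6, -82.8, 254.6]
tcp_rot: [3.141, 0.0, 1.479]
ft_force: [-0.1, 0.1, 0.8]
opening: 0.005
grip_force: 0.0
```

```bash
cat > ball.py <<'E'
from h import *
P=np.load('P.npy')
for n in ('scene','top','wrist'):
    q=read_camera(n); save(q,n+'_last.png'); h=cv2.cvtColor(q['image'],cv2.COLOR_RGB2HSV); m=((h[...,0]<8)|(h[...,0]>172))&(h[...,1]>150)&(h[...,2]>100)
    k,l,st,ce=cv2.connectedComponentsWithStats(m.astype(np.uint8))
    for i in range(1,k):
        if st[i,4]>8:
            b=(atz(q,ce[i],70)[:2]-P[:2])@Rz(P[2]); d=b-[65,-60]; print(n,ce[i].round(),st[i,4],b.round(1),np.arctan2(-d[0],-d[1]).round(3),np.hypot(*d).round())
s=env.state(); print(s['eef_pos'],s['ft_force'])
E
python3 ball.py
```

```text
scene [261. 209.] 56 [-51.6 -60.6] 1.566 117.0
wrist [278. 205.] 1357 [-54.7 -61. ] 1.563 120.0
[511.55717592 -83.12019288 254.50075407] [ 0.50152797 -0.5890138  -0.25681485]
```

The handle snapped to 1.565 rad. Withdraw away from the bar, lift, and check.

>>> {"name": "move_arm", "arguments": {"commands": [[[-0.06,-0.3,0],0,-1],[[-0.1,-0.5,0.3],0,-1],[[-0.1,-0.5,1],0,-1],[[-0.3,-0.5,1],0,-1],[[-0.3,-0.8,1],0,-1],[[-0.3,-0.8,0.5],0,-1],[[-0.3,-0.8,0],0,-1],[[-0.3,-0.8,0],0,-1],[[-0.3,-0.8,0],0,-1],[[0,0,0],0,-1],[[0,0,0],0,-1]]}}

```text
t: 19.05
eef_pos: [448.9, -258.3, 368.4]
tcp_rot: [-3.142, -0.0, 1.473]
ft_force: [0.4, -0.8, -0.6]
opening: 0.003
grip_force: 0.0
```

```bash
python3 ball.py; python3 - <<'E'
import cv2,numpy as np
t=cv2.imread('pics/top_last.png');s=cv2.imread('pics/scene_last.png')
cv2.imwrite('pics/c7.png',np.hstack([cv2.resize(t[140:300,180:340],(400,400),interpolation=2),cv2.resize(s[130:290,190:350],(400,400),interpolation=2)]))
E
```

```text
scene [261. 209.] 59 [-51.7 -60.1] 1.57 117.0
top [265. 262.] 61 [-53.8 -60.5] 1.567 119.0
[ 449.65933654 -256.47250541  368.39730958] [-0.1930708  -0.74094878  0.0718538 ]
```

View pics/c7.png

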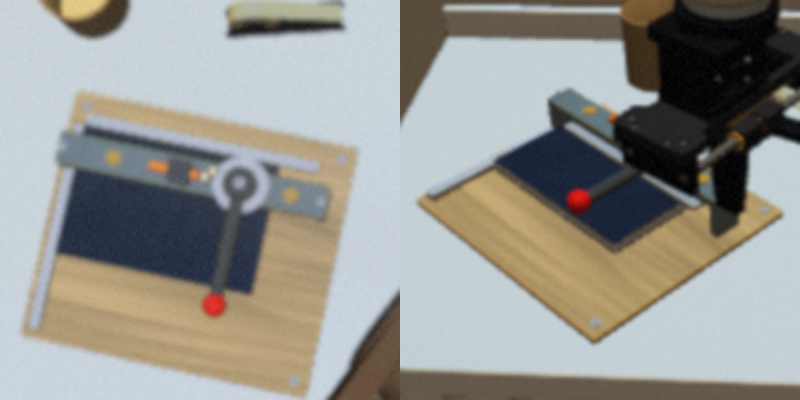

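The notebook is home against fence and stop, and the handle points straight out the front with its ball at (214,305) in the top crop. The arm is clear, so I'm handing in.

```bash
python3 -c "from cell import env; print(env.job_done())"
```

```text
the job is handed in; nothing more can be done
None
```

The notebook is home against the back stop and side fence, the handle is locked at its end stop pointing straight out the front (measured 1.57 rad), and the job is handed in at about 19 s; the one blemish is that the fingers reached about 47 N, against the 40 N limit for the arm and gripper body, while pushing the notebook to the fence.

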